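# Clamp an offcut with the cam lever

## Task

Lay the small dark wooden offcut, the one lying by itself on the left of the bench, flat on the clamping board, lengthwise between the wooden fence and the rubber pad, and let go of it. Then push the black-handled cam lever round its quarter turn, counter-clockwise seen from above, and press it firmly home against its stop pin, so that the pad holds the offcut tight and square against the fence. Do not wrench the lever once it is against the pin, and leave the other loose things where they are.

Things in the scene. Friction and masses are not known exactly. Their poses are not given: they have to be found in the camera images.
- clamp_jig: Clamping board fixed to the bench: plywood base 320 x 120 x 18 mm (own x, y, z), origin at the centre of its underside; own x is the clamping direction, from cam to fence. Wooden fence 25 mm thick, top 52 mm above the bench, its working face at x = +125 mm. The lever's upright pivot is at x = -75 mm, y = 0. Between pivot and pad lie the plunger and a metal guide 48 mm high.
- offcut_center (a point): Centre (half-way up) of the offcut to clamp, a plain dark brown wooden block, smaller than its loose neighbour: 90 x 55 x 32 mm along its own x, y, z, z up, lying loose on the bench at the left, 80 to 190 g. Grasp it across the 55 mm.
- cam_lever: Lever on an upright pivot, its origin on the pivot axis at bench height. The arm runs along own -x: steel, 16 mm wide, then a round black handle 18 mm thick, 57 to 129 mm from the pivot. Lever yaw minus board yaw is 0 to 0.2 rad at the start (arm along the board's -x); it turns counter-clockwise seen from above, to about a quarter turn (arm to the board's -y). It stays where it is left.
- lever_grip (a point): Middle of the black handle, on its centre line, 100 mm from the pivot and 56 mm above the bench (the handle spans 47 to 65 mm); only the base's top (18 mm) or the bench is below it. The lever is stiff: about 0.45 N m of friction, and up to 0.25 N m more as the pad presses, so 4 to 7 N here, across the handle, turn it.
- cam_stop: Steel flange under the cam housing (68 mm round, top 46 mm above the bench), with a short stop arm clamped to it that carries an upright steel pin, 10 mm thick, 47 mm from the pivot, top 64 mm. Origin on the pivot. The pin stops the lever between 1.43 and 1.69 rad from open; its setting changes and this pose does not show it: feel for it. A push on the handle is doubled at the rigid pin.
- pad: Rubber pressure pad 10 x 40 x 27 mm on a spring of 4.5 N/mm, at the end of the plunger; its face is 21 mm from its origin along own x, which is the board's x. The lever drives it 11 mm towards the fence for each rad and it pushes the offcut along.
- offcut_1: Bystander: bigger wooden offcut 110 x 60 x 50 mm; origin at the centre of its underside.
- wax_tin: Bystander: round tin of wax, 69 mm across, 36 mm high; origin at the centre of its underside.
- spring_clamp: Bystander: spring clamp lying flat, 47 x 160 x 28 mm; origin at the centre of its underside.
- bay_center (a point): Where the offcut's centre is when it is seated on the fence: 80 mm along the board's x from its origin, 34 mm above the bench; axes as the board's. The bay's floor is the base's top, 18 mm above the bench; no side walls. Between pad and fence it is 104 mm long with the lever fully open, 11 mm less for each rad the lever is turned, so there is some play round a 90 mm offcut; turning the lever pushes the offcut home.
Not all that is in view belongs to the job. What is shaped like the part that bears offcut_center but yellow is not meant.

How it is judged:
By the outcome, as a careful person would: the job done as asked, in the order asked, and still so for the second after the job is handed in, with the robot touching nothing.
It also fails if it takes over 72 s, if anything falls off the work surface, if the arm or the gripper's body presses on something with over 40 N, if the wrist force passes 120 N, or if a joint passes its speed limit or range.

## Robot

A 6-joint arm with a two-finger parallel gripper is mounted at the origin on a cart in front of the work surface, level with it; the furniture and walls round the work are solid. World frame = base frame: x ahead of the robot, y to its left, z up, the work surface at z = 0. Lengths are in mm, angles in degrees, forces in N, time in s.
With the tool pointing down it reaches from about 250 to 850 mm from the base axis. Payload 12.5 kg.
Tool frame: the origin (TCP) lies at the very end of the fingers, on their centre line; the grasp point (between the pads) lies 19 mm behind it; y points along the fingers, x is the direction in which the jaws open and shut, and the axes are right-handed (so a half turn about y gives the same grasp; the last joint's range is limited). The gripper opens to 93 mm and grips with 3 to 60 N. Pads are 15 mm wide; open, the fingers measure 128 mm over their backs; the gripper's body (75 mm by 188 mm) begins 65 mm behind the grasp point.
Start: joints at [61.043, 20.094, 94.641, -0, 65.266, -4.847], TCP at [224.638, 502.018, 218.633] pointing down, gripper open.
Joint ranges: [-157.81, 157.81], [-45, 120.19], [0.68, 151.7], [-89.99, 269.99], [4.06, 180], [-164.3, 164.3]. Speed limits (degrees/s): [127.2, 127.2, 159.86, 180, 180, 180].

## Interface

Orientations are given as a 3x3 rotation matrix whose columns are the frame's x, y, z axes.
In Python, from station import robot, imaging, order gives the robot as it stands.
- The arm moves only by the shell command python3 -m creep 'ROWS' [FORCE]. ROWS is JSON, one flat list of numbers, 7 for each row, row after row: the turn, a rotation vector about the tool's x, y, z in degrees, then the shift along the tool's x, y, z in cm, then the finger opening in cm, from 0 to 9.3. A call has exactly 5 rows; each row is the pose to reach, as a shift and turn from the pose commanded when the call began, along the tool's axes at that moment; what a row does not reach only later rows make up. A row lasts 1/8 s, in which the tool goes at most 62.5 mm and 10.7 degrees, less where a joint would pass 70% of its speed; a pose out of reach is approached as far as the arm can. A call with a gripper value outside its range is refused whole. The fingers move at their own pace and stop on an object; FORCE is the grip in N (left out, the last holds). Time passes only in rows, so rows that repeat a pose let the fingers close, or fill a call up. It gives the time, the measured TCP pose, the force and the opening at its end, in the units of the state.
- robot.state(): the state, without advancing time (a new reading comes with each control period).
- imaging.capture(name): name is "side" or "top"; returns a dict with "color" (420x560x3 uint8, blue, green, red), "fx", "fy", "cx", "cy" (pixels), "world_to_cam" (4x4, takes a point from world to camera coordinates). Camera axes: x right, y down, z forward; pixel columns grow to the right and rows downward; lengths in mm; the calibration is good to about 2 mm. A picture is of the moment at which its call begins. There is no depth.
- order.close_job(): hands the job in, once; it reports no verdict.
The state is a dict: "time_s": time; "q": joint angles; "dq": joint speeds; "joint_efforts": joint torques, N m; "tcp_pos": TCP position; "tcp_rot": TCP orientation; "ft_force": force on the tool from outside, world axes, zero at the start; "torque": the same for the moment, N m; "finger_gap": finger opening in mm.
Only numpy, scipy, OpenCV 4.12 (cv2) and the standard library are available. Lean on these libraries where they do the work, as an engineer would, in place of code of your own. Each camera call takes 0.05 s, during which the arm holds its last target. There are 200 camera calls.

## Working session

There is one attempt and no reset: what is moved stays moved. The work goes in short steps, Python scripts to look and compute and a shell command to move; the robot and the scene stay as the last step left them, time stands still between calls to the robot, and variables do not carry over. Pictures are saved under pics/ and viewed, about 8 in all and at most 12, crops included, and the job is handed in when it is done.

```bash
mkdir -p pics; ls
python3 - <<'E'
from station import robot, imaging
import cv2,numpy as np
s=robot.state(); print(s['time_s'],s['tcp_pos'],np.round(s['tcp_rot'],3),s['finger_gap'],s['ft_force'])
for n in('top','side'):
    c=imaging.capture(n); cv2.imwrite(f'pics/{n}0.png',c['color']); print(n,c['fx'],c['cx'],c['cy'],np.round(c['world_to_cam'],3).tolist())
E
```

```text
pics
0.0 [224.50784079 501.72347463 218.11370099] [[ 0.408 -0.001 -0.913]
 [ 0.913 -0.001  0.408]
 [-0.001 -1.     0.   ]] 92.82353976700513 [ 0.23878219 -0.40677547  0.47161359]
top 399.8015181796805 277.57369099148315 203.38837635587433 [[-0.015, -1.0, -0.008, 62.25], [-0.991, 0.016, -0.13, 492.795], [0.13, 0.006, -0.991, 1601.123], [0.0, 0.0, 0.0, 1.0]]
side 389.3966785092083 284.4336695951055 214.47143571025367 [[0.938, -0.346, 0.018, -461.439], [-0.209, -0.609, -0.765, 186.867], [0.276, 0.714, -0.644, 1090.203], [0.0, 0.0, 0.0, 1.0]]
```

View pics/top0.png

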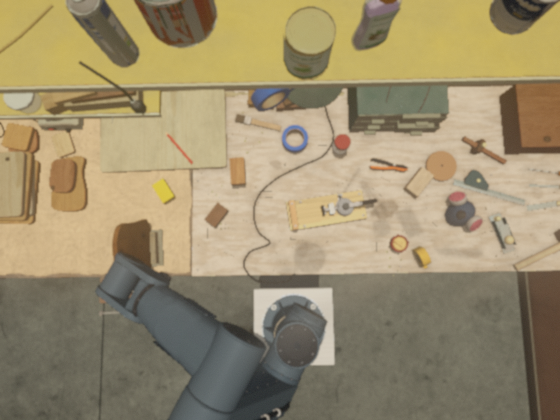

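View pics/side0.png

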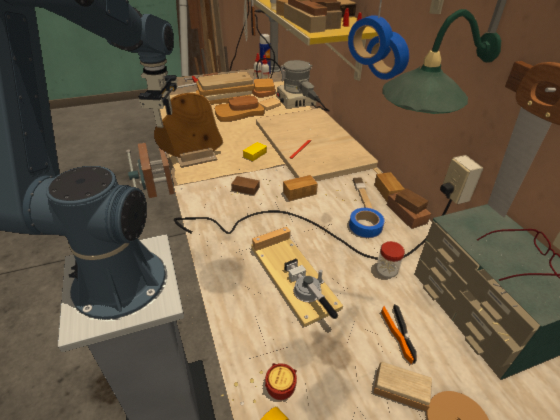

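The picture shows three candidates. In the top view there is a dark brown block at (217,215), a larger orange-brown block at (238,170) and a yellow one at (163,190). The dark small one fits the description, because it is alone and smaller than its neighbour. The jig is at (328,211), with its fence on the left and its lever on the right. I'll confirm with an enlarged crop.

```bash
cat > h.py <<'E'
import numpy as np,cv2
from station import robot,imaging
def ray(c,u,v,z):
    T=c['world_to_cam'];R=T[:3,:3];o=-R.T@T[:3,3]
    d=R.T@np.array([(u-c['cx'])/c['fx'],(v-c['cy'])/c['fy'],1]);return o+d*(z-o[2])/d[2]
def proj(c,p):
    q=c['world_to_cam']@np.r_[p,1];return np.array([q[0]/q[2]*c['fx']+c['cx'],q[1]/q[2]*c['fy']+c['cy']])
E
python3 - <<'E'
import cv2,numpy as np
a=cv2.imread('pics/top0.png')[150:250,195:385]; cv2.imwrite('pics/c1.png',cv2.resize(a,None,fx=4,fy=4,interpolation=cv2.INTER_CUBIC))
a=cv2.imread('pics/side0.png')[165:330,220:350]; cv2.imwrite('pics/c2.png',cv2.resize(a,None,fx=3.6,fy=3.6,interpolation=cv2.INTER_CUBIC))
E
```

```text
(no output)
```

View pics/c1.png

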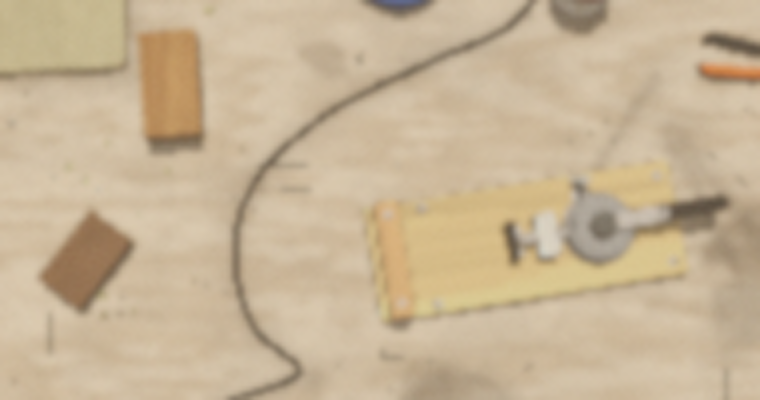

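View pics/c2.png

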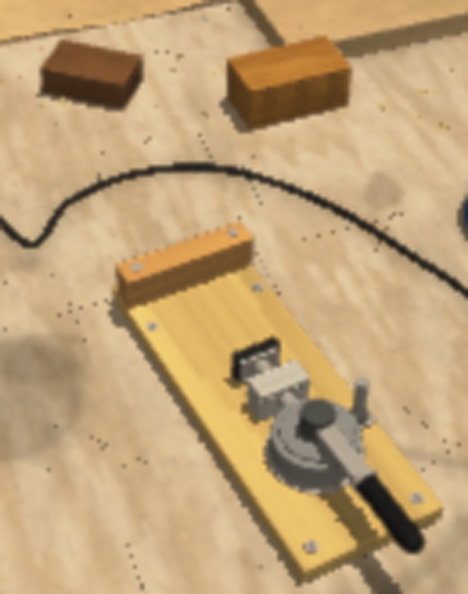

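The crops confirm the dark brown block: c1 at (87,260), c2 at (92,75), small and by itself. The jig's lever points right, and the pin sits on the far (+x) side. Next I'll measure.

Run:
```python
from h import *
for n in('top','side'):
    c=imaging.capture(n);im=c['color'];hsv=cv2.cvtColor(im,cv2.COLOR_BGR2HSV)
    def blob(m,box):
        x0,y0,x1,y1=box;k=np.zeros(m.shape,np.uint8);k[y0:y1,x0:x1]=255
        m=cv2.bitwise_and(m,k);cs,_=cv2.findContours(m,cv2.RETR_EXTERNAL,cv2.CHAIN_APPROX_NONE)
        return max(cs,key=cv2.contourArea)
    if n=='top':
        print(hsv[215,217],hsv[205,305],hsv[215,292],hsv[205,328])
        g=blob(cv2.inRange(im,(0,0,0),(110,120,150)),(200,195,235,235))
    else:
        print(hsv[183,246],hsv[190,240],hsv[250,275])
        g=blob(cv2.inRange(im,(0,0,0),(80,90,125)),(225,170,265,200))
    r=cv2.minAreaRect(g);print(n,'block',r,cv2.contourArea(g))
    if n=='top':
        b=[ray(c,*p,32)[:2] for p in cv2.boxPoints(r)];b=np.array(b)
        print(b.round(1),'ctr',b.mean(0).round(1),np.linalg.norm(b-np.roll(b,1,0),axis=1).round(1),np.degrees(np.arctan2(*(b-np.roll(b,1,0)).T[::-1])).round(1))
        # board: crop c1 coords/4 + (195,150)
        P=lambda x,y,z:ray(c,x/4+195-.4,y/4+150-.4,z)[:2].round(1)
        for nm,x,y,z in[('scr',421,208,18),('scr',437,304,18),('scr',657,174,18),('scr',672,261,18),('fscr',387,214,52),('fscr',402,303,52),('pivot',603,226,70),('handle end',727,202,56),('padtopL',512,243,40),('corner',668,163,18),('corner',686,271,18),('corner',388,320,18)]:print(nm,P(x,y,z))
    else:
        P=lambda x,y,z:ray(c,x/3.6+220-.4,y/3.6+165-.4,z)[:2].round(1)
        for nm,x,y,z in[('scr',257,287,18),('scr',152,326,18),('scr',417,497,18),('scr',310,551,18),('fscr',233,233,52),('fscr',136,267,52),('pivot',319,412,75),('handle end',412,548,56),('blk a',61,42,32),('blk b',142,62,32),('blk c',127,90,32),('blk d',44,72,32),('padtop L',236,353,45),('padtop R',276,341,45)]:print(nm,P(x,y,z))
```

```text
[ 14 113 154] [ 20  91 216] [ 17 106 211] [ 20  50 180]
top block ((216.4878387451172, 215.3902587890625), (12.493901252746582, 20.302589416503906), 38.65980911254883) 148.0
[[432.8 349.8]
 [497.1 298.4]
 [464.3 258.4]
 [400.4 309.9]] ctr [448.6 304.1] [51.4 82.3 51.7 82.1] [  50.9  -38.7 -129.3  141.2]
scr [501.5 -37.4]
scr [402.2 -51.5]
scr [ 533.  -281.7]
scr [ 442.5 -293.3]
fscr [491.4  -1.3]
fscr [401.3 -14.5]
pivot [ 473.5 -215.5]
handle end [ 497.5 -343.2]
padtopL [ 461.3 -127.7]
corner [ 544.3 -293.5]
corner [ 432.  -307.2]
corner [386.7  -1.1]
[ 13 163 130] [ 13 157  60] [ 20 140 221]
side block ((244.9615478515625, 185.6923065185547), (26.08344268798828, 14.708708763122559), 11.309932708740234) 324.0
scr [499.1 -37.2]
scr [401.2 -51.5]
scr [ 531.5 -279.9]
scr [ 439.6 -296.9]
fscr [489.9  -1.6]
fscr [399.8 -14.5]
pivot [ 473.1 -225.6]
handle end [ 493.3 -341.7]
blk a [431.6 350. ]
blk b [499.6 289.5]
blk c [471.5 249. ]
blk d [402.1 304.5]
padtop L [ 446.8 -125.8]
padtop R [ 481.  -124.2]
```

```bash
cat >> h.py <<'E'
B=np.array([465.5,-144.1]);BX=np.array([-.1445,.9895]);BX/=np.linalg.norm(BX);BY=np.array([-BX[1],BX[0]])
def to(x,y,z,yaw):
    s=robot.state();R=np.array(s['tcp_rot']);d=np.array([x,y,z])-s['tcp_pos']
    w=np.degrees(np.arctan2(R[1,0],R[0,0]));print('t',s['time_s'],'tcp',s['tcp_pos'].round(1),'yaw',w.round(1),'gap',round(s['finger_gap'],1),'F',np.round(s['ft_force'],1),'q',np.round(s['q'],0))
    print('turn_y',round(w-yaw,1),'shift cm',(R.T@d/10).round(2))
E
python3 -m creep '[0,3,0,-1.8,1.4,-5.7,9.3, 0,6,0,-3.6,2.8,-11.5,9.3, 0,9,0,-5.4,4.1,-17.2,9.3, 0,12,0,-7.2,5.5,-23,9.3, 0,15.4,0,-9.1,6.8,-28.8,9.3]'
python3 -c "
from h import *
to(450,301,80,50.5)"
```

```text
time_s: 0.82
tcp_pos: [451.6, 299.8, 150.2]
tcp_rot: [[0.638, 0.0, -0.77], [0.77, 0.0, 0.638], [0.0, -1.0, 0.0]]
ft_force: [0.9, 0.4, -0.2]
finger_gap: 93.0
t 0.825 tcp [451.6 299.8 150.2] yaw 50.4 gap 93.0 F [ 0.9  0.4 -0.2] q [ 29.  24. 100.   0.  56. -22.]
turn_y -0.1 shift cm [-0.01  7.02  0.2 ]
```

```bash
python3 -m creep '[0,0,0,0,3,0,9.3, 0,0,0,0,6,0,9.3, 0,0,0,0,8.5,0,9.3, 0,0,0,0,9.5,0,9.3, 0,0,0,0,9.5,0,9.3]'
python3 - <<'E'
from h import *
for i,n in enumerate(('top','side')):
    c=imaging.capture(n);u,v=proj(c,robot.state()['tcp_pos']).astype(int);print(n,u,v)
    a=cv2.resize(c['color'][v-32:v+33,u-32:u+33],(390,390),interpolation=cv2.INTER_CUBIC);A=a if i==0 else np.hstack([A,a])
cv2.imwrite('pics/g1.png',A)
E
```

```text
time_s: 1.45
tcp_pos: [450.2, 301.3, 55.5]
tcp_rot: [[0.636, -0.001, -0.772], [0.772, -0.0, 0.636], [-0.001, -1.0, 0.0]]
ft_force: [0.4, -0.1, 1.0]
finger_gap: 93.0
top 216 214
side 244 176
```

View pics/g1.png

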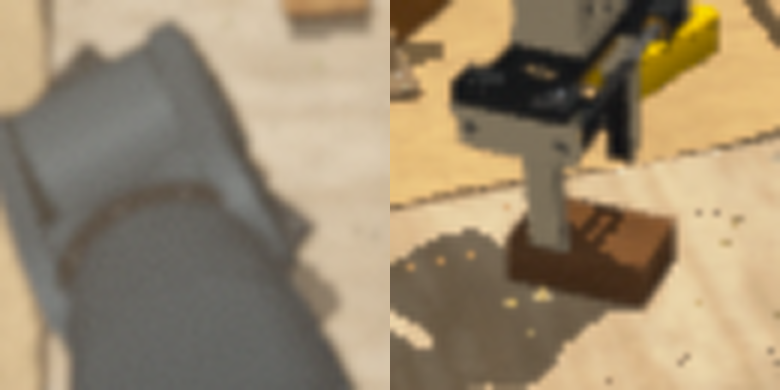

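The side crop shows the fingers straddling the block. Its top centre is near (595,230) and the TCP projects to about (585,230), so it is centred within about 3 mm. I'll descend and grip.

```bash
python3 -m creep '[0,0,0,0,2,0,9.3, 0,0,0,0,3.5,0,9.3, 0,0,0,0,4.5,0,9.3, 0,0,0,0,4.9,0,9.3, 0,0,0,0,4.9,0,9.3]' 30
python3 -m creep '[0,0,0,0,0,0,5, 0,0,0,0,0,0,5, 0,0,0,0,0,0,5, 0,0,0,0,0,0,5, 0,0,0,0,0,0,5]' 30
python3 -m creep '[0,0,0,0,0,0,5, 0,0,0,0,0,0,5, 0,0,0,0,-1,0,5, 0,0,0,0,-3,0,5, 0,0,0,0,-6,0,5]' 30
python3 -m creep '[0,0,0,0,-3,0,5, 0,0,0,0,-5,0,5, 0,0,0,0,-6,0,5, 0,0,0,0,-6,0,5, 0,0,0,0,-6,0,5]' 30
python3 - <<'E'
from h import *
p=B+74*BX;print('bay74',p);to(*p,120,8.3)
c=imaging.capture('side');s=robot.state();u,v=proj(c,s['tcp_pos']).astype(int);u0,v0=u-40,v-40
print(u0,v0)
cv2.imwrite('pics/g2.png',cv2.resize(c['color'][v0:v0+75,u0:u0+80],None,fx=8,fy=8,interpolation=cv2.INTER_CUBIC))
E
```

```text
time_s: 2.17
tcp_pos: [450.4, 301.4, 6.7]
tcp_rot: [[0.636, -0.0, -0.772], [0.772, -0.0, 0.636], [-0.0, -1.0, 0.0]]
ft_force: [-0.7, -0.3, -0.2]
finger_gap: 92.7
time_s: 2.8
tcp_pos: [450.7, 301.5, 6.9]
tcp_rot: [[0.636, 0.001, -0.771], [0.771, 0.0, 0.636], [0.001, -1.0, -0.0]]
ft_force: [1.5, 1.6, 0.8]
finger_gap: 54.9
time_s: 3.42
tcp_pos: [449.4, 300.7, 66.9]
tcp_rot: [[0.636, -0.003, -0.772], [0.772, -0.001, 0.636], [-0.003, -1.0, 0.001]]
ft_force: [-0.3, 0.5, -2.0]
finger_gap: 54.9
time_s: 4.05
tcp_pos: [449.8, 301.0, 125.8]
tcp_rot: [[0.636, -0.001, -0.772], [0.772, -0.001, 0.636], [-0.002, -1.0, 0.001]]
ft_force: [-0.5, 0.3, -1.9]
finger_gap: 54.9
bay74 [454.80694921 -70.87665219]
t 4.05 tcp [449.8 301.  125.8] yaw 50.5 gap 54.9 F [-0.5  0.3 -1.9] q [ 29.  26. 101.  -0.  53. -22.]
turn_y 42.2 shift cm [-28.37   0.61 -24.04]
203 120
```

View pics/g2.png

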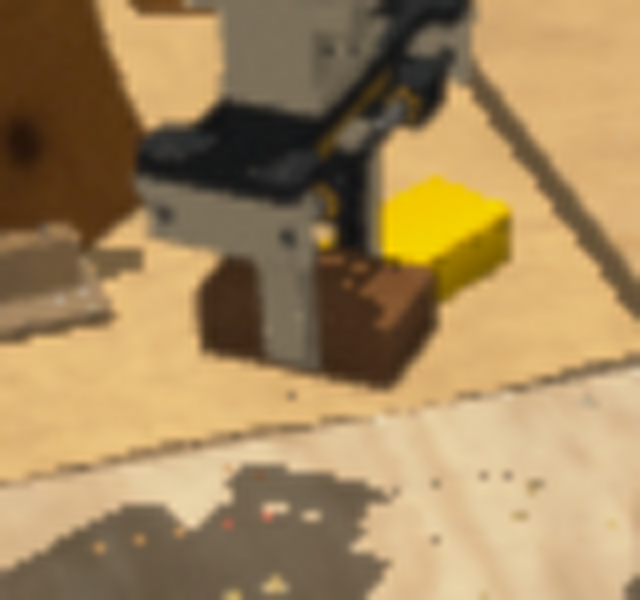

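Block held, gap 54.9. In the crop its near face spans x 202–388 with the finger at 291, so it is centred lengthwise. I'll carry it over.

```bash
python3 -m creep '[0,5,0,-3,0,-2.5,5, 0,10,0,-6.5,0,-5.5,5, 0,16,0,-10.3,0,-8.7,5, 0,21,0,-14,0,-11.9,5, 0,26,0,-17.7,0,-15,5]' 30
python3 -c "
from h import *
to(*(B+74*BX),90,8.3)"
```

```text
time_s: 4.72
tcp_pos: [453.1, 67.8, 126.1]
tcp_rot: [[0.911, -0.001, -0.412], [0.412, -0.0, 0.911], [-0.001, -1.0, 0.0]]
ft_force: [0.3, 0.2, -0.8]
finger_gap: 54.7
t 4.725 tcp [453.1  67.8 126.1] yaw 24.3 gap 54.7 F [ 0.3  0.2 -0.8] q [  3.  18. 113.  -0.  49. -22.]
turn_y 16.0 shift cm [ -5.55   3.62 -12.71]
```

```bash
python3 -m creep '[0,5,0,-1.6,0,-3.7,5, 0,10,0,-3.2,0,-7.5,5, 0,14,0,-4.7,1,-10.7,5, 0,16,0,-5.5,2.4,-12.6,5, 0,16,0,-5.5,3.6,-12.6,5]' 30
python3 -m creep '[0,0,0,0,1,0,5, 0,0,0,0,2,0,5, 0,0,0,0,2,0,5, 0,0,0,0,2,0,5, 0,0,0,0,2,0,5]' 30
python3 - <<'E'
from h import *
to(*(B+74*BX),26,8.3)
for n in('top','side'):
    c=imaging.capture(n);s=robot.state();u,v=proj(c,s['tcp_pos']).astype(int);u0,v0=u-35,v-35
    print(n,u0,v0);a=cv2.resize(c['color'][v0:v0+75,u0:u0+50 if n=='top' else u0+80],None,fx=6,fy=6,interpolation=cv2.INTER_CUBIC)
    A=a if n=='top' else np.hstack([A,a])
cv2.imwrite('pics/g3.png',A)
E
```

```text
time_s: 5.35
tcp_pos: [455.3, -69.0, 89.6]
tcp_rot: [[0.989, -0.001, -0.146], [0.146, 0.0, 0.989], [-0.001, -1.0, 0.0]]
ft_force: [0.4, 0.3, -1.4]
finger_gap: 54.7
time_s: 5.98
tcp_pos: [455.9, -68.1, 71.0]
tcp_rot: [[0.989, 0.001, -0.148], [0.148, -0.0, 0.989], [0.001, -1.0, -0.0]]
ft_force: [0.4, 0.3, -1.0]
finger_gap: 54.9
t 5.975 tcp [455.9 -68.1  71. ] yaw 8.5 gap 54.9 F [ 0.4  0.3 -1. ] q [-14.  24. 114.  -0.  41. -23.]
turn_y 0.2 shift cm [-0.15  4.5  -0.26]
top 273 176
side 246 206
```

View pics/g3.png

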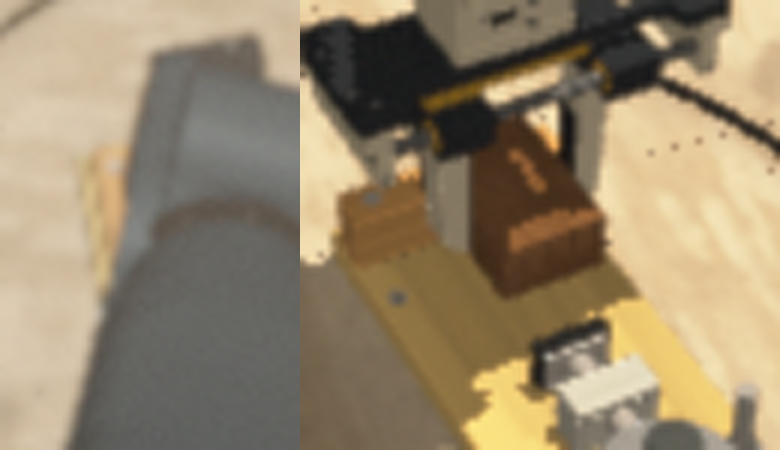

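Run:
```python
from h import *
c=imaging.capture('side')
s=robot.state()
f=lambda p:np.array([(p-B)@BX,(p-B)@BY]).round(1)
print('tcp',f(s['tcp_pos'][:2]))
for x,y,z in[(510,240,96.5),(605,212,96.5),(508,296,64.5),(603,258,64.5)]:
    print(f(ray(c,246+(x-300)/6-.4,206+y/6-.4,z)[:2]))
```

```text
tcp [76.6 -1.4]
[41.  20.3]
[ 36.9 -27.7]
[37.1 23. ]
[ 38.3 -28.8]
```

The end-face rays put the near end at x≈38, while the TCP implies 31.6, a 3–6 mm disagreement (1–2 px). A TCP x of 71.5 leaves room both ways, so I'll use that.

```bash
python3 -m creep '[0,0,0,-0.1,0,-0.3,5, 0,0,0,-0.2,0,-0.5,5, 0,0,0,-0.2,1,-0.5,5, 0,0,0,-0.2,2,-0.5,5, 0,0,0,-0.2,2.5,-0.5,5]' 30
python3 -m creep '[0,0,0,0,0.5,0,5, 0,0,0,0,1,0,5, 0,0,0,0,1.4,0,5, 0,0,0,0,1.7,0,5, 0,0,0,0,1.7,0,5]' 30
python3 - <<'E'
from h import *
to(*(B+71.5*BX),25,8.3)
c=imaging.capture('side')
cv2.imwrite('pics/g4.png',cv2.resize(c['color'][215:310,240:340],None,fx=6,fy=6,interpolation=cv2.INTER_CUBIC))
E
```

```text
time_s: 6.75
tcp_pos: [453.9, -73.2, 44.6]
tcp_rot: [[0.989, -0.001, -0.148], [0.148, 0.0, 0.989], [-0.001, -1.0, 0.001]]
ft_force: [-0.1, 0.5, -1.6]
finger_gap: 54.7
time_s: 7.38
tcp_pos: [454.3, -73.4, 28.5]
tcp_rot: [[0.989, -0.0, -0.148], [0.148, 0.0, 0.989], [-0.0, -1.0, 0.0]]
ft_force: [-0.8, -1.0, -1.0]
finger_gap: 55.1
t 7.375 tcp [454.3 -73.4  28.5] yaw 8.5 gap 55.1 F [-0.8 -1.  -1. ] q [-15.  29. 115.  -0.  36. -23.]
turn_y 0.2 shift cm [ 0.08  0.35 -0.01]
```

View pics/g4.png

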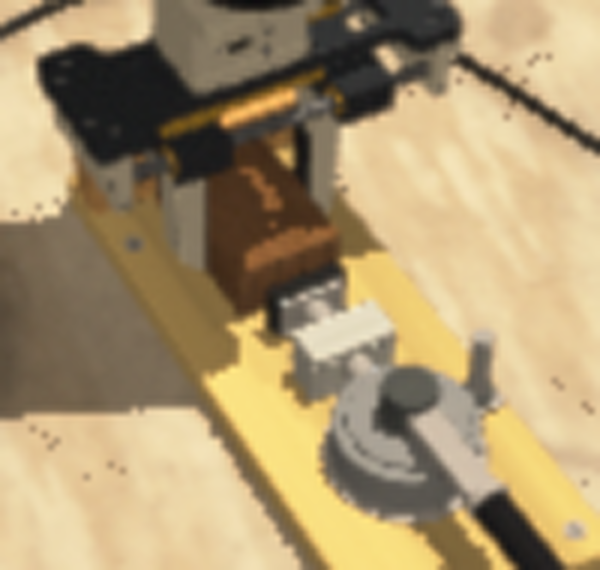

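The block sits in the bay clear of the pad and fence, with its end lit at (290,250) and the pad at (305,295). Lowering and releasing.

```bash
python3 -m creep '[0,0,0,0,0.1,0,5, 0,0,0,0,0.2,0,5, 0,0,0,0,0.3,0,5, 0,0,0,0,0.35,0,5, 0,0,0,0,0.35,0,5]' 30
python3 -m creep '[0,0,0,0,0,0,7.5, 0,0,0,0,0,0,7.5, 0,0,0,0,0,0,7.5, 0,0,0,0,-1,0,7.5, 0,0,0,0,-3,0,7.5]'
python3 -m creep '[0,0,0,0,-4,0,7.5, 0,0,0,0,-9,0,7.5, 0,0,0,0,-10,0,5, 0,0,0,0,-10,-6,3, 0,0,0,0,-10,-12,0]'
python3 -m creep '[0,0,0,0,0,-6,0, 0,0,0,0,0,-12,0, 0,0,0,0,0,-18,0, 0,0,0,0,0,-20,0, 0,0,0,0,0,-20,0]'
python3 - <<'E'
from h import *
to(*(B-175*BX+40*BY),120,8.3)
c=imaging.capture('side')
a=cv2.resize(c['color'][220:330,240:350],None,fx=5,fy=5,interpolation=cv2.INTER_CUBIC)
cv2.imwrite('pics/g5.png',a)
E
```

```text
time_s: 8.05
tcp_pos: [454.4, -73.4, 25.1]
tcp_rot: [[0.989, -0.0, -0.148], [0.148, 0.0, 0.989], [-0.0, -1.0, 0.0]]
ft_force: [-0.9, 0.2, -1.2]
finger_gap: 55.0
time_s: 8.68
tcp_pos: [454.1, -73.3, 55.6]
tcp_rot: [[0.989, -0.001, -0.148], [0.148, 0.0, 0.989], [-0.001, -1.0, 0.0]]
ft_force: [1.2, 0.6, 0.7]
finger_gap: 75.1
time_s: 9.3
tcp_pos: [472.2, -193.2, 155.2]
tcp_rot: [[0.989, 0.0, -0.149], [0.149, -0.0, 0.989], [0.0, -1.0, -0.0]]
ft_force: [0.8, 0.5, -0.4]
finger_gap: 49.6
time_s: 9.93
tcp_pos: [501.1, -390.5, 154.2]
tcp_rot: [[0.989, -0.001, -0.146], [0.146, 0.001, 0.989], [-0.001, -1.0, 0.001]]
ft_force: [-0.4, 0.7, -0.1]
finger_gap: 1.8
t 9.925 tcp [ 501.1 -390.5  154.2] yaw 8.4 gap 1.8 F [-0.4  0.7 -0.1] q [-42.  33.  85.   0.  63. -51.]
turn_y 0.1 shift cm [-3.95  3.43  7.4 ]
```

View pics/g5.png

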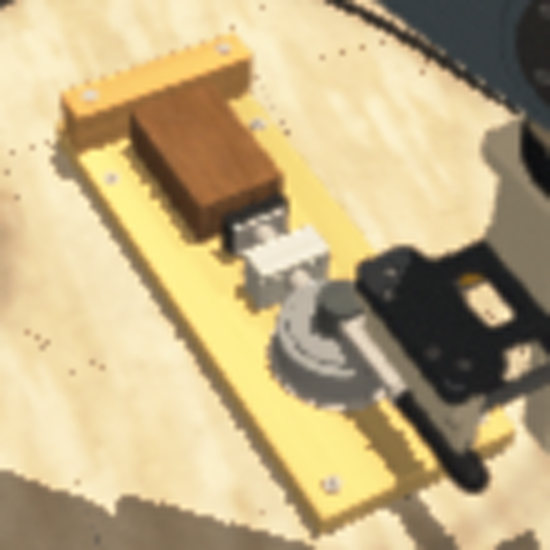

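The block lies flat and free, parallel between fence and pad. I'll bring the closed fingers beside the handle, on its +y (near) side.

```bash
cat >> h.py <<'E'
P=B-75*BX
def arc(ths,off=26.5,z=34,r=100):
    s=robot.state();R=np.array(s['tcp_rot']);w=np.degrees(np.arctan2(R[1,0],R[0,0]))
    print('t',s['time_s'],'yaw',w.round(1),'F',np.round(s['ft_force'],1))
    for th in ths:
        X=BX*np.cos(th)+BY*np.sin(th);Y=BY*np.cos(th)-BX*np.sin(th);p=np.r_[P-r*X+off*Y,z]
        print(th,'turn_y',round(w-8.3-np.degrees(th),1),'shift',(R.T@(p-s['tcp_pos'])/10).round(2))
E
python3 -m creep '[0,0,0,-1.5,0,2.5,0, 0,0,0,-3,0,5,0, 0,0,0,-3.9,2,7.4,0, 0,0,0,-3.9,6,7.4,0, 0,0,0,-3.9,10,7.4,0]'
python3 -m creep '[0,0,0,0,1,0,0, 0,0,0,0,2,0,0, 0,0,0,0,2,0,0, 0,0,0,0,2,0,0, 0,0,0,0,2,0,0]'
python3 -c "
from h import *
arc([0,.1,.2,.3,.4])"
```

```text
time_s: 10.6
tcp_pos: [452.1, -320.8, 54.7]
tcp_rot: [[0.989, 0.001, -0.149], [0.149, -0.0, 0.989], [0.0, -1.0, -0.0]]
ft_force: [-0.3, -1.0, 0.7]
finger_gap: 0.4
time_s: 11.22
tcp_pos: [452.4, -322.7, 35.9]
tcp_rot: [[0.989, 0.001, -0.148], [0.148, -0.001, 0.989], [0.001, -1.0, -0.001]]
ft_force: [-0.3, 0.7, -0.3]
finger_gap: 0.5
t 11.225 yaw 8.5 F [-0.3  0.7 -0.3]
0 turn_y 0.2 shift [ 1.22  0.19 -0.02]
0.1 turn_y -5.5 shift [ 2.23  0.19 -0.24]
0.2 turn_y -11.3 shift [ 3.26  0.19 -0.35]
0.3 turn_y -17.0 shift [ 4.3   0.19 -0.36]
0.4 turn_y -22.7 shift [ 5.33  0.19 -0.27]
```

```bash
python3 -m creep '[0,0,0,0.6,0,0,0, 0,0,0,1.2,0,0,0, 0,-3,0,1.7,0,-0.1,0, 0,-5.5,0,2.2,0,-0.2,0, 0,-11,0,3.2,0,-0.3,0]'
python3 -c "
from h import *
arc([.3,.4,.5,.6,.7])"
```

```text
time_s: 11.85
tcp_pos: [484.1, -320.8, 35.1]
tcp_rot: [[0.942, -0.001, -0.336], [0.336, 0.0, 0.942], [-0.001, -1.0, 0.001]]
ft_force: [-4.9, -1.1, 0.5]
finger_gap: 0.6
t 11.85 yaw 19.6 F [-4.9 -1.1  0.5]
0.3 turn_y -5.9 shift [ 1.1   0.11 -0.31]
0.4 turn_y -11.6 shift [ 2.13  0.11 -0.42]
0.5 turn_y -17.3 shift [ 3.16  0.11 -0.42]
0.6 turn_y -23.1 shift [ 4.19  0.11 -0.33]
0.7 turn_y -28.8 shift [ 5.2   0.1  -0.13]
```

Contact at about 5 N, as expected. I'll carry on round the arc.

```bash
python3 -m creep '[0,-6,0,1.1,0,-0.3,0, 0,-11.5,0,2.1,0,-0.4,0, 0,-17,0,3.2,0,-0.4,0, 0,-23,0,4.2,0,-0.3,0, 0,-29,0,5.2,0,-0.1,0]'
python3 -c "
from h import *
arc([.8,.9,1.0,1.1,1.2])"
```

```text
time_s: 12.48
tcp_pos: [533.7, -304.3, 35.0]
tcp_rot: [[0.66, -0.001, -0.751], [0.751, -0.0, 0.66], [-0.001, -1.0, 0.001]]
ft_force: [-3.5, -3.2, 1.3]
finger_gap: -0.0
t 12.475 yaw 48.7 F [-3.5 -3.2  1.3]
0.8 turn_y -5.4 shift [ 0.99  0.1  -0.22]
0.9 turn_y -11.2 shift [ 2.01  0.1  -0.34]
1.0 turn_y -16.9 shift [ 3.05  0.1  -0.35]
1.1 turn_y -22.6 shift [ 4.08  0.1  -0.26]
1.2 turn_y -28.4 shift [ 5.09  0.1  -0.07]
```

```bash
python3 -m creep '[0,-5.5,0,1,0,-0.2,0, 0,-11,0,2,0,-0.3,0, 0,-17,0,3,0,-0.3,0, 0,-22.5,0,4,0,-0.2,0, 0,-28,0,5,0,-0.1,0]'
python3 -c "
from h import *
arc([1.25,1.3,1.35,1.38,1.4])"
```

```text
time_s: 13.1
tcp_pos: [567.7, -267.7, 35.0]
tcp_rot: [[0.23, -0.0, -0.973], [0.973, -0.001, 0.23], [-0.001, -1.0, 0.0]]
ft_force: [-3.9, -4.4, 0.7]
finger_gap: 0.6
t 13.1 yaw 76.7 F [-3.9 -4.4  0.7]
1.25 turn_y -3.2 shift [ 0.62  0.1  -0.1 ]
1.3 turn_y -6.1 shift [ 1.13  0.1  -0.19]
1.35 turn_y -9.0 shift [ 1.64  0.1  -0.26]
1.38 turn_y -10.7 shift [ 1.95  0.1  -0.29]
1.4 turn_y -11.8 shift [ 2.16  0.1  -0.3 ]
```

```bash
python3 -m creep '[0,-2,0,0.4,0,-0.1,0, 0,-4,0,0.8,0,-0.1,0, 0,-6,0,1.1,0,-0.2,0, 0,-8,0,1.4,0,-0.2,0, 0,-9,0,1.6,0,-0.25,0]'
python3 -c "
from h import *
arc([1.36,1.4,1.44,1.5,1.6])"
```

```text
time_s: 13.72
tcp_pos: [574.0, -252.7, 35.3]
tcp_rot: [[0.077, 0.001, -0.997], [0.997, -0.0, 0.077], [-0.0, -1.0, -0.001]]
ft_force: [0.4, -4.7, -1.0]
finger_gap: 0.5
t 13.725 yaw 85.6 F [ 0.4 -4.7 -1. ]
1.36 turn_y -0.7 shift [ 0.14  0.13 -0.03]
1.4 turn_y -3.0 shift [ 0.54  0.13 -0.12]
1.44 turn_y -5.3 shift [ 0.95  0.13 -0.2 ]
1.5 turn_y -8.7 shift [ 1.56  0.13 -0.29]
1.6 turn_y -14.4 shift [ 2.59  0.13 -0.35]
```

```bash
python3 -m creep '[0,-1,0,0.2,0,0,0, 0,-2,0,0.35,0,-0.05,0, 0,-3,0,0.5,0,-0.1,0, 0,-3.5,0,0.6,0,-0.1,0, 0,-3.5,0,0.6,0,-0.1,0]' | grep -E 'pos|force'
python3 -m creep '[0,-0.3,0,0.05,0,0,0, 0,-0.6,0,0.1,0,0,0, 0,-1,0,0.2,0,0,0, 0,-1.5,0,0.25,0,0,0, 0,-1.5,0,0.25,0,0,0]' | grep -E 'pos|force'
```

```text
tcp_pos: [575.7, -246.8, 35.4]
ft_force: [3.2, -3.7, -0.1]
tcp_pos: [576.0, -244.4, 35.5]
ft_force: [4.5, -4.5, -1.0]
```

```bash
python3 -m creep '[0,-0.3,0,0.05,0,0,0, 0,-0.6,0,0.1,0,0,0, 0,-1,0,0.2,0,0,0, 0,-1.5,0,0.25,0,0,0, 0,-1.5,0,0.25,0,0,0]' | grep -E 'pos|force'
```

```text
tcp_pos: [576.0, -242.0, 35.6]
ft_force: [3.5, -4.1, -1.4]
```

```bash
python3 -m creep '[0,-0.3,0,0.05,0,0,0, 0,-0.6,0,0.1,0,0,0, 0,-1,0,0.2,0,-0.05,0, 0,-1.5,0,0.25,0,-0.05,0, 0,-1.5,0,0.25,0,-0.05,0]' | grep -E 'pos|force'
```

```text
tcp_pos: [576.5, -239.5, 35.6]
ft_force: [4.0, -4.9, -1.6]
```

```bash
python3 -m creep '[0,-0.3,0,0.05,0,0,0, 0,-0.6,0,0.1,0,0,0, 0,-1,0,0.2,0,0,0, 0,-1.5,0,0.25,0,0,0, 0,-1.5,0,0.25,0,0,0]' | grep -E 'pos|force'
```

```text
tcp_pos: [576.6, -237.0, 35.7]
ft_force: [4.2, -4.6, -1.4]
```

```bash
python3 -m creep '[0,-0.3,0,0.05,0,0,0, 0,-0.6,0,0.1,0,0,0, 0,-1,0,0.2,0,0,0, 0,-1.5,0,0.25,0,0,0, 0,-1.5,0,0.25,0,0,0]' | grep -E 'pos|force'
```

```text
tcp_pos: [576.4, -234.6, 35.8]
ft_force: [4.9, -4.8, -1.2]
```

```bash
python3 -m creep '[0,-0.3,0,0.05,0,0,0, 0,-0.6,0,0.1,0,0,0, 0,-1,0,0.15,0,0,0, 0,-1.2,0,0.2,0,0,0, 0,-1.2,0,0.2,0,0,0]' | grep -E 'pos|force'
```

```text
tcp_pos: [576.3, -232.7, 35.8]
ft_force: [6.2, -5.0, -0.7]
```

```bash
python3 -c "
from h import *
arc([1.5,1.55,1.6,1.65,1.7])
c=imaging.capture('side');cv2.imwrite('pics/l1.png',cv2.resize(c['color'][220:330,250:370],None,fx=5,fy=5,interpolation=cv2.INTER_CUBIC))"
```

```text
t 18.1 yaw 97.7 F [ 6.2 -5.  -0.7]
1.5 turn_y 3.4 shift [-0.49  0.18 -0.11]
1.55 turn_y 0.6 shift [ 0.01  0.18 -0.26]
1.6 turn_y -2.3 shift [ 0.51  0.18 -0.38]
1.65 turn_y -5.1 shift [ 1.02  0.18 -0.48]
1.7 turn_y -8.0 shift [ 1.53  0.18 -0.56]
```

View pics/l1.png

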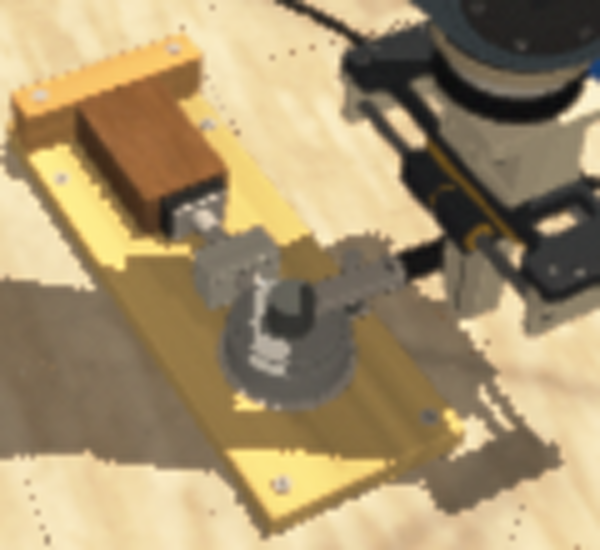

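```bash
python3 -m creep '[0,-0.3,0,0.05,0,0,0, 0,-0.6,0,0.1,0,-0.05,0, 0,-1,0,0.15,0,-0.1,0, 0,-1.2,0,0.2,0,-0.1,0, 0,-1.2,0,0.2,0,-0.1,0]' | grep -E 'pos|force'
```

```text
tcp_pos: [576.6, -230.8, 35.8]
ft_force: [2.4, -7.8, 1.7]
```

```bash
python3 -m creep '[0,-0.3,0,0.05,0,0,0, 0,-0.6,0,0.1,0,-0.05,0, 0,-1,0,0.15,0,-0.1,0, 0,-1.2,0,0.2,0,-0.1,0, 0,-1.2,0,0.2,0,-0.1,0]' | grep -E 'pos|force'
```

```text
tcp_pos: [577.0, -229.8, 35.8]
ft_force: [1.2, -14.3, 0.9]
```

```bash
python3 -m creep '[0,-0.3,0,0.05,0,0,0, 0,-0.6,0,0.1,0,0,0, 0,-1,0,0.15,0,-0.05,0, 0,-1.2,0,0.2,0,-0.05,0, 0,-1.2,0,0.2,0,-0.05,0]' | grep -E 'pos|force'
```

```text
tcp_pos: [577.3, -228.8, 35.9]
ft_force: [0.7, -20.6, -2.8]
```

The force climbed 5→8→14→21 N while the advance halved. That is above the 7 N friction bound, so the lever is on the pin and pressed firmly. I'll back off along the path and lift clear.

```bash
python3 -m creep '[0,0,0,-0.3,0,0,0, 0,0,0,-1.5,0,0,0, 0,0,0,-3,0,0,0, 0,0,0,-4,-2,0,0, 0,0,0,-4.5,-6,0,0]' | grep -E 'pos|force'
python3 -m creep '[0,0,0,-3,-4,0,0, 0,0,0,-7,-8,0,0, 0,0,0,-12,-11,0,0, 0,0,0,-17,-12,0,0, 0,0,0,-17,-12,0,0]' | grep -E 'pos|force'
python3 - <<'E'
from h import *
S=imaging.capture('side');T=imaging.capture('top')
a=cv2.resize(S['color'][220:330,250:350],(546,600),interpolation=cv2.INTER_CUBIC)
cv2.imwrite('pics/f1.png',a);cv2.imwrite('pics/f2.png',cv2.resize(T['color'][180:245,275:390],None,fx=6.8,fy=6.8,interpolation=cv2.INTER_CUBIC))
for th in(1.45,1.55,1.65):
    X=BX*np.cos(th)+BY*np.sin(th);q=np.r_[P-129*X,56];u=proj(S,q);v=proj(T,q)
    print(th,(u-[250,220])*5.46,(v-[275,180])*6.8)
print(robot.state()['time_s'])
E
```

```text
tcp_pos: [584.5, -270.4, 94.2]
ft_force: [0.6, -0.0, 0.0]
tcp_pos: [618.1, -440.1, 215.0]
ft_force: [-0.3, 1.1, 0.0]
1.45 [550.24845713 265.07012937] [465.88437954 -38.71549852]
1.55 [536.69323536 247.55342715] [444.38566847 -36.78430718]
1.65 [521.26122095 231.15245895] [423.22776337 -32.75306514]
21.375
```

View pics/f1.png

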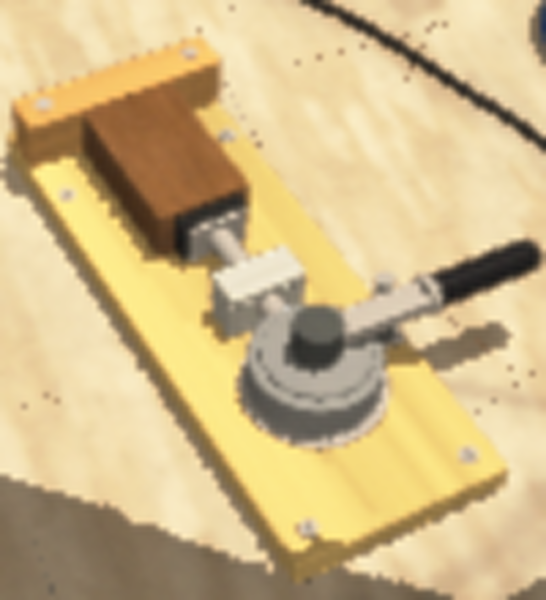

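View pics/f2.png

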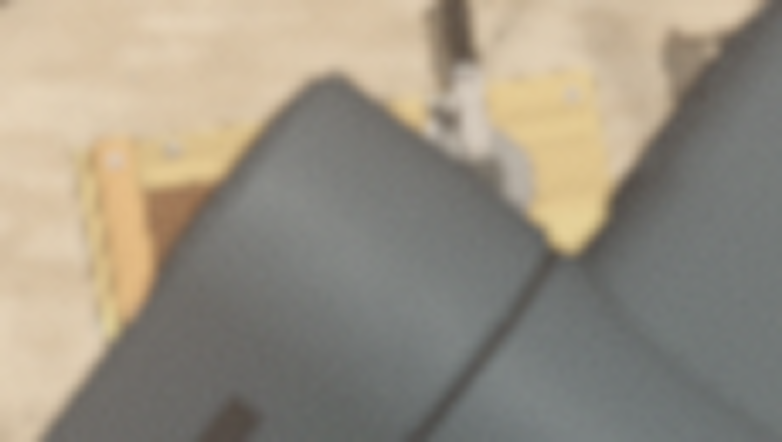

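The side view shows the lever against the pin at (385,285) with its tip at (535,250), so about 1.55 rad. The block is flush between pad and fence, and the robot is clear. Handing in.

```bash
python3 -c "
from station import order
print(order.close_job())"
```

```text
the job is handed in; nothing more can be done
None
```

The dark offcut is clamped in the bay, and the job was handed in at about 21 s of the 72 s allowed. I gripped the offcut across its 55 mm, laid it flat between fence and pad, and let go. I then pushed the lever round its quarter turn with the closed fingers.

- **Lever:** I stopped when the push rose from about 5 N to about 21 N, well above the 7 N the lever needs to turn, so it is on the pin. It did not spring back; the last side view shows it against the pin at about 1.55 rad.
- **Offcut:** The last side view shows it flat, square and tight between pad and fence. I judged this by eye only and did not measure it.
- **Robot and surroundings:** The gripper was clear of everything, at z = 215 mm with almost no force on it. I did not touch the other loose things or check their positions again.
- **Checks that disagreed or failed:**
  - Before placing, the image put the block's near end about 6 mm from where the gripper position implied. I shifted the placing point to stay clear of both fence and pad, and it touched neither.
  - The last top view was mostly blocked by the arm, so it confirmed only the lever's direction.

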